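Fetch the beater from behind the spring flap

TASK

Pull the tool locker's spring flap open and, keeping it open with the hand, reach in behind it and take out the wooden clay beater. Lay the beater down on the two-saddle rest, blade in the wide saddle and handle in the narrow one, about centred along it and not dropped, with the flap shut again. Leave the brush in the locker.

Things in the scene. Friction and masses are not known exactly. Their poses are not given: they have to be found in the camera images.
- locker: Low fixed tool locker of grey-painted board, 200 deep (x), 300 wide (y), 88 mm high; its front, leaning back, is closed by the flap. Origin: centre of its underside on the table; +x to its back. Floor top 8 mm above the table; inside 280 mm wide, back wall at x = +90 mm. Two tools lie in it side by side, about 62 mm to either side of its middle, either one on either side.
- locker_top (a point): Middle of the locker's wire top, upper side, 88 mm above the table. Steel wire netting 6 mm thick from 16 mm in front of the locker's origin to its back: one sees the tools through it but cannot reach through. Axes as the locker's.
- flap (a joint): Angle of the locker's flap, rad: 0 shut, stop at 1.75; opens with its upper edge coming towards the robot and down. Aluminium sheet 5 mm thick, 276 mm wide, 145 mm high, hinged along its lower edge. Shut, it leans back 0.70 rad (40 degrees) from upright. A spring always shuts it: 1 to 2 N at its upper edge.
- flap_hinge (a point): Middle of the flap's hinge line, which runs along the locker's y: 100 mm in front of the locker's origin, 10 mm above the table. Axes as the locker's.
- flap_lip (a point): Middle of the flap's upper edge (top of its 8 mm round rim); moves with the flap. Shut, it is 93 mm behind the hinge line, 121 mm above the table and 33 mm above the wire top, so fingers can hook behind it from above.
- beater: Wooden clay beater (small paddle) lying flat in the locker, 140 mm long, 110 to 225 g: blade 80 x 48 x 28 mm towards the flap, narrower handle 62 x 24 x 24 mm towards the back, undersides level. Origin: on the underside, mid-width, 42 mm from the blade's free end; +x along the handle, +z up: blade from x = -42 to +38 mm, handle on to +98 mm; balance point at about +17 mm.
- brush: Scrubbing brush lying in the locker beside the beater: oblong wooden block 120 x 45 mm, 30 mm high with its bristles, no handle. Origin: on its underside, mid-width, 36 mm from the end towards the flap; +x along its length to the back.
- rest: Fixed wooden rest: dark base 150 x 130 x 10 mm with two cross bars 14 mm wide (x), tops 34 mm above the table, each with an upstand 12 mm high, 10 mm thick at either end: two saddles, open between and beside them. Wide saddle (62 mm between upstands) at x = -32 mm, nearer the robot; narrow one (38 mm) at x = +65 mm. Origin: on the table below the seat point; +z up.
- rest_seat (a point): Seat point: on the rest's middle line, level with the saddle tops, 34 mm above the table. When the beater lies right, its origin is at this point and its +x along the rest's +x. Axes as the rest's.
Things that resemble listed ones, but are neither listed nor needed, are in the scene too. Leave any yellow look-alike of the beater alone.

How it is judged (in metres and radians):
On the way, in this order (a step that is already met when the one before it is completed fails the run):
1. the fingers take the beater inside the locker while the flap is held open (value of joint flap above 0.3 rad and contact force between the fingers and beater above 1 N and x of beater in the frame of locker above -0.06 m and z of beater in the frame of locker below 0.04 m), for 0.1 s.
2. the beater is out of the locker and the flap has shut (value of joint flap below 0.08 rad and (x of beater in the frame of locker below -0.15 m or z of beater in the frame of locker above 0.12 m or horizontal distance between beater and locker above 0.25 m)), for 0.1 s.
At the end, for the whole second after the job is handed in: The beater lies still on the rest, let go: its origin within 22 mm along and 10 mm across of the seat point and within 5 mm of its height, level within 0.1 rad, its long axis within 0.2 rad of the rest's, and the flap shut (below 0.08 rad) (x of beater in the frame of rest_seat between -0.022 and 0.022 m and y of beater in the frame of rest_seat between -0.01 and 0.01 m and z of beater in the frame of rest_seat between -0.005 and 0.005 m and angle between the x axis of beater and the x axis of rest_seat, either way round below 0.2 rad and angle between beater's own z axis and vertical below 0.1 rad and linear speed of beater below 0.02 m/s and value of joint flap below 0.08 rad and contact force between the fingers and beater below 0.1 N); the robot touches nothing.
It fails at once if the beater is let go while still more than 18 mm above its seat over the rest (horizontal distance between beater and rest_seat below 0.1 m and z of beater in the frame of rest_seat above 0.018 m and contact force between the fingers and beater below 0.05 N).
It fails at once if the brush is taken out of the locker or shoved about by more than 40 mm (distance of brush from where it was at the start of the episode above 0.04 m).
It also fails if it takes over 48 s, if anything falls off the work surface, if the arm or the gripper's body presses on something with over 40 N, if the wrist force passes 120 N, or if a joint passes its speed limit or range.

ROBOT

A 6-joint arm with a two-finger parallel gripper is mounted at the origin on the work surface. World frame = base frame: x ahead of the robot, y to its left, z up, the work surface at z = 0. Lengths are in mm, angles in rad, forces in N, time in s.
With the tool pointing down it reaches from about 350 to 975 mm from the base axis. Payload 7.1 kg.
Tool frame: the origin (TCP) lies at the very end of the fingers, on their centre line; the grasp point (between the pads) lies 19 mm behind it (ctrl.grasp_offset is the distance from the TCP to the grasp point, in mm); z points along the fingers, y is the line along which they close (so a half turn about z gives the same grasp; the last joint's range is limited). The gripper opens to 88 mm and grips with 3 to 60 N. Pads are 20 mm wide; open, the fingers measure 115 mm over their backs; the gripper's body (75 mm by 178 mm) begins 61 mm behind the grasp point.
Start: joints at [-1.365, 0.423, 1.63, -0, 1.089, -0.019], TCP at [139.339, -609.253, 222.675] pointing down, gripper open.
Joint ranges: [-3, 3], [-0.9, 2.11], [0.09, 2.58], [-1.31, 4.45], [0.11, 2.69], [-2.54, 2.54]. Speed limits (rad/s): [2.39, 2.39, 3.01, 3.14, 3.14, 3.14].

INTERFACE

Orientations are given as a rotation vector (axis times angle).
In Python, from workcell import ctrl, viewer, ticket, models gives the robot as it stands.
- The arm moves only by the tool play_rows, never from a script. Its arguments are lists of equal length, an entry for each row: "dp": the shift along the world's x, y, z in mm, a list of three; "yaw": the turn about the world's z in degrees. In form: {"dp": [[tx, ty, tz], ...], "yaw": [yaw, ...]}. A call has 1 to 8 rows; each row shifts and turns the commanded pose from where the row before left it; what a row does not reach is not made up. A row lasts 1/12 s, in which the tool goes at most 41.7 mm and 7.16 degrees, less where a joint would pass 70% of its speed; a pose out of reach is approached as far as the arm can. A call is refused whole if a number of a shift passes 41.7 or a number of a turn 7.16, either way. A call with a gripper value outside its range is refused whole. "gripper" is the closure, from 0 (fully open) to 1 (shut), set as the call begins (left out, the last holds). The fingers move at their own pace and stop on an object; the grip force is fixed at half the most. Time passes only in rows, so rows that do not move let the fingers close. It gives the time, the measured TCP pose, the force, the opening and the grip force at its end, in the units of the state.
- ctrl.get_obs(): the state, without advancing time (a new reading comes with each control period).
- viewer.get_image(name): name is "side" or "top"; returns a dict with "pixels" (480x640x3 uint8, red, green, blue), "range_z" (480x640 float32, mm along the optical axis (not along the pixel's ray), 0 where there is no reading), "fx", "fy", "cx", "cy" (pixels), "dist_coeffs" ([k1, k2, p1, p2, k3] as OpenCV has them; the pictures are not rectified), "T" (4x4, takes a point from camera to world coordinates). Camera axes: x right, y up, looking along -z (the intrinsics and any distortion apply to the point x, -y, -z); pixel columns grow to the right and rows downward; lengths in mm; the calibration is good to about 2 mm. A picture is of the moment at which its call begins.
- ticket.close_job(): hands the job in; it is judged then, once.
Trained networks look in a picture, given as the dict that the camera call returned (one of the last four; its "shot" number tells which), for a name from the list of things; names that differ only in an ending like _2 or _b are one class to them, and where a whole thing is asked for, a point or a joint stands for the part that bears it (a point fixed in the world has none). Each returns a list of dicts, best first, with "conf" (0 to 1); they miss things now and then, are a little off and sometimes report something else, mostly with a low value. They report only what shows in the picture. A call takes as long as a camera call. They do not tell look-alikes from the thing itself.
- models.look_for(picture, name): "bbox" ([centre column, centre row, width, height] in pixels, round what is visible of it).
- models.landmark_of(picture, name): "location" ([column, row] in pixels: a listed point, or the origin of a listed thing).
The state is a dict: "t": time; "qpos": joint angles; "qvel": joint speeds; "joint_torque": joint torques, N m; "ee_pos": TCP position; "orientation": TCP orientation; "ft_force": force on the tool from outside, world axes, zero at the start; "moment": the same for the moment, N m; "width": finger opening in mm; "grasp_force": force on a finger pad.
Only numpy, scipy, OpenCV 4.12 (cv2) and the standard library are available. Lean on these libraries where they do the work, as an engineer would, in place of code of your own. Each camera call takes 0.05 s, during which the arm holds its last target. There are 200 camera calls.

## Working session

There is one attempt and no reset: what is moved stays moved. The work goes in short steps, Python scripts to look and compute and a tool call to move; the robot and the scene stay as the last step left them, time stands still between calls to the robot, and variables do not carry over. Pictures are saved under pics/ and viewed, at most 14 in all, crops included, and the job is handed in when it is done.

Besides the shell and the picture viewer there is one more tool, called after "Emit:" as a command line: name --pt "numbers of a row" for each row, then --argument value for the rest. play_rows: Moves the arm, as the interface text tells. Its arguments: {"type":"object","properties":{"dp":{"type":"array"},"yaw":{"type":"array"},"gripper":{"type":"number"}},"required":["dp","yaw"]}

```bash
mkdir -p pics
cat > h.py <<'E'
import numpy as np, cv2
from workcell import ctrl, viewer, ticket, models
def ray(im,u,v):
    K=np.array([[im["fx"],0,im["cx"]],[0,im["fy"],im["cy"]],[0,0,1]],float)
    p=cv2.undistortPoints(np.array([[[u,v]]],float),K,np.array(im["dist_coeffs"],float))[0,0]
    return np.array([p[0],-p[1],-1.])
def at_depth(im,u,v,d=None):
    if d is None:
        w=im["range_z"][int(v)-2:int(v)+3,int(u)-2:int(u)+3]; w=w[w>0]; d=np.median(w) if w.size else np.nan
    T=np.array(im["T"]); return T[:3,:3]@(ray(im,u,v)*d)+T[:3,3]
def at_z(im,u,v,z):
    T=np.array(im["T"]); r=T[:3,:3]@ray(im,u,v); return T[:3,3]+r*(z-T[2,3])/r[2]
def cloud(im):
    K=np.array([[im["fx"],0,im["cx"]],[0,im["fy"],im["cy"]],[0,0,1]],float)
    vv,uu=np.mgrid[0:480,0:640]
    p=cv2.undistortPoints(np.stack([uu,vv],-1).reshape(-1,1,2).astype(float),K,np.array(im["dist_coeffs"],float)).reshape(480,640,2)
    d=im["range_z"][...,None]; c=np.concatenate([p[...,:1],-p[...,1:],-np.ones((480,640,1))],-1)*d
    T=np.array(im["T"]); return c@T[:3,:3].T+T[:3,3]
def save(im,n): cv2.imwrite("pics/"+n,im["pixels"][...,::-1])
Z=dict(locker=0,locker_top=88,flap_hinge=10,flap_lip=121,beater=8,brush=8,rest=0,rest_seat=34)
E
python3 - <<'E'
from h import *
o=ctrl.get_obs(); print(o["t"],o["ee_pos"],o["orientation"],o["width"],ctrl.grasp_offset)
for c in("top","side"):
    im=viewer.get_image(c); save(im,c+"0.png"); print(c,np.array(im["T"]).round(2).tolist(),im["fx"])
    for n in Z:
        for r in models.landmark_of(im,n)[:3]:
            u,v=r["location"]; print(n,round(r["conf"],2),np.round([u,v]),at_z(im,u,v,Z[n]).round(0))
E
```

```text
0.0 [ 139.24994737 -608.73463991  221.91683465] [-3.12028997e+00 -3.52230845e-01  1.97385067e-04] 87.98767570182791 18.700000000000003
top [[0.01, 0.98, -0.19, 307.25], [-1.0, 0.02, 0.0, 53.09], [0.01, 0.19, 0.98, 1097.41], [0.0, 0.0, 0.0, 1.0]] 522.7348107518623
locker 0.6 [264. 191.] [627. 167.   0.]
locker 0.2 [426. 196.] [ 620. -187.    0.]
locker_top 0.66 [260. 178.] [628. 168.  88.]
flap_hinge 0.93 [261. 232.] [534. 171.  10.]
flap_lip 0.86 [260. 174.] [625. 165. 121.]
beater 0.72 [144. 238.] [516. 423.   8.]
beater 0.69 [257. 338.] [311. 172.   8.]
brush 0.52 [427. 195.] [ 621. -187.    8.]
rest 0.77 [423. 198.] [ 618. -180.    0.]
rest_seat 0.85 [427. 196.] [ 613. -180.   34.]
side [[0.94, 0.25, -0.24, 301.01], [-0.35, 0.69, -0.64, -457.45], [0.01, 0.68, 0.73, 726.7], [0.0, 0.0, 0.0, 1.0]] 454.38277195440725
locker 0.61 [356. 234.] [631. 167.   0.]
locker_top 0.77 [362. 204.] [638. 167.  88.]
flap_hinge 0.9 [317. 236.] [544. 183.  10.]
flap_lip 0.8 [357. 194.] [623. 165. 121.]
beater 0.7 [273. 178.] [511. 407.   8.]
beater 0.57 [211. 270.] [309. 169.   8.]
rest 0.94 [425. 370.] [ 611. -174.    0.]
rest_seat 0.93 [431. 362.] [ 611. -179.   34.]
```

View pics/top0.png

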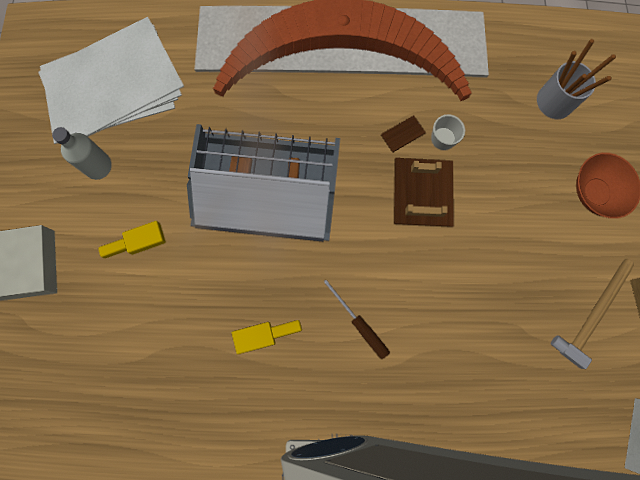

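View pics/side0.png

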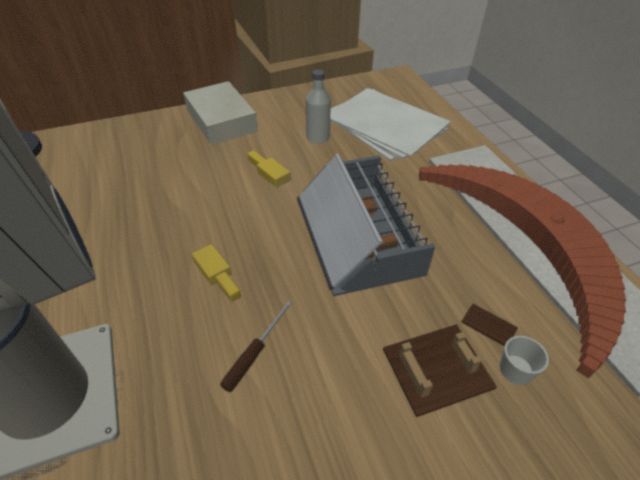

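The two yellow paddles, at top (144,238) and (257,338), are look-alikes. Inside the locker there are two wooden things at about (240,163) and (293,167). The rest is at (425,193). Next I'll enlarge the locker and measure poses from depth.

Run:
```python
from h import *
im=viewer.get_image("top"); C=cloud(im)
P=im["pixels"]; a=P[115:250,180:350]; b=cv2.resize(a[...,::-1],None,fx=4.5,fy=4.5,interpolation=cv2.INTER_CUBIC)[:600]
cv2.imwrite("pics/crop1.png",b)
sub=C.reshape(-1,3)
# locker region
m=(sub[:,0]>480)&(sub[:,0]<780)&(sub[:,1]>-20)&(sub[:,1]<360)
L=sub[m]
# flap plane: points by ransac-ish, z 20..110, in front
f=L[(L[:,2]>20)&(L[:,2]<118)]
rng=np.random.default_rng(0);best=None
for i in range(400):
    p=f[rng.choice(len(f),3,False)];n=np.cross(p[1]-p[0],p[2]-p[0]);l=np.linalg.norm(n)
    if l<1:continue
    n/=l;k=abs((f-p[0])@n)<2
    if best is None or k.sum()>best.sum():best=k
q=f[best];c=q.mean(0);n=np.linalg.svd(q-c,full_matrices=False)[2][2];n*=np.sign(n[2])
print("flap",best.sum(),c,n,"yaw deg",np.degrees(np.arctan2(-n[1],-n[0])),"tilt",np.arcsin(n[2]))
r=cv2.minAreaRect(q[:,:2].astype(np.float32));print(r,cv2.boxPoints(r).tolist())
# things inside
hsv=cv2.cvtColor(P,cv2.COLOR_RGB2HSV)
mk=((hsv[...,0]<18)&(hsv[...,1]>110)).astype(np.uint8); mk[:,:195]=0;mk[:,335:]=0;mk[:125]=0;mk[200:]=0
k,lab,st,ce=cv2.connectedComponentsWithStats(mk)
for i in range(1,k):
    if st[i,4]>25:
        pts=C[lab==i];print(st[i],ce[i],np.median(pts,0).round(),np.percentile(pts,[5,95],0).round())
# rest
R=sub[(sub[:,0]>500)&(sub[:,0]<720)&(sub[:,1]>-270)&(sub[:,1]<-90)]
R=R
for lo,hi in((5,16),(28,38),(40,52)):
    s=R[(R[:,2]>lo)&(R[:,2]<hi)]
    if len(s): print(lo,len(s),cv2.minAreaRect(s[:,:2].astype(np.float32)))
s=R[R[:,2]>26]
for lo,hi in((550,620),(630,720)):
    t=s[(s[:,0]>lo)&(s[:,0]<hi)];print(len(t),cv2.minAreaRect(t[:,:2].astype(np.float32)))
```

```text
flap 5237 [579.30083967 166.97983111  70.26179674] [-0.76665042  0.06565991  0.63869861] yaw deg -4.89516154015914 tilt 0.6928057661460112
((577.9734497070312, 165.90159606933594), (284.94403076171875, 84.76419830322266), 85.03257751464844) [[523.4140014648438, 27.634521484375], [607.8598022460938, 20.29486083984375], [632.5328979492188, 304.1686706542969], [548.0870971679688, 311.5083312988281]]
[230 125  69  13 417] [265.46043165 129.27577938] [771. 169.  -0.] [[759. 112.  -4.]
 [781. 233.   3.]]
[321 125  11   7  35] [325.37142857 128.2       ] [776.  36.  -0.] [[768.  23.  -3.]
 [783.  44.   3.]]
[296 126  30  15  96] [310.15625    131.95833333] [766.  67.  -0.] [[753.  42.  -3.]
 [778.  93.   3.]]
[229 156   9  16  91] [233.06593407 163.49450549] [675. 232.  37.] [[661. 226.  35.]
 [690. 239.  40.]]
[237 157  14  16 157] [243.24840764 164.2611465 ] [675. 210.  37.] [[659. 200.  34.]
 [689. 221.  41.]]
[288 162  11  16 139] [293.56115108 169.65467626] [665. 102.  31.] [[651.  94.  28.]
 [680. 111.  36.]]
5 3268 ((607.286865234375, -181.27597045898438), (161.15679931640625, 208.332763671875), 83.80267333984375)
28 363 ((629.6790771484375, -178.8263702392578), (83.12593841552734, 113.63923645019531), 88.76604461669922)
40 149 ((629.732421875, -178.72738647460938), (82.36823272705078, 112.55671691894531), 88.67573547363281)
315 ((580.8096313476562, -177.7737274169922), (83.12593841552734, 15.877756118774414), 88.76604461669922)
237 ((678.320068359375, -181.54676818847656), (59.876930236816406, 16.231754302978516), 89.13945770263672)
```

View pics/crop1.png

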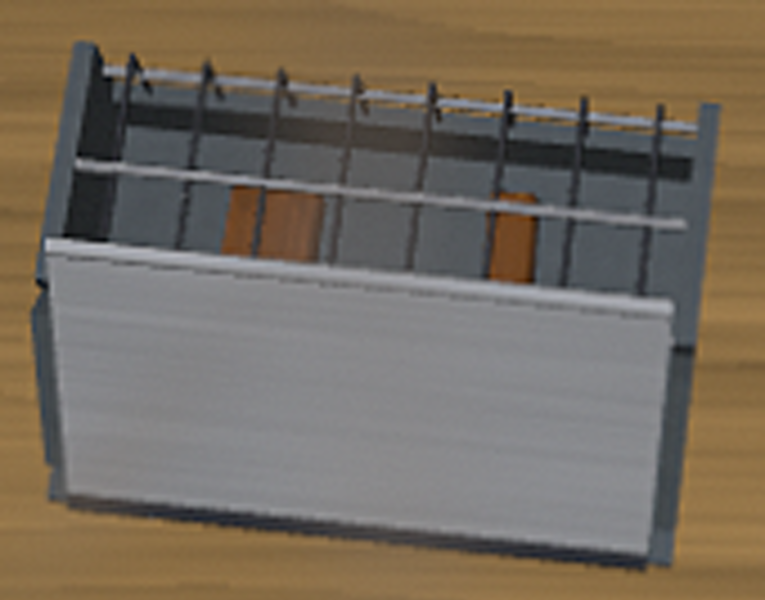

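The right-hand thing at crop (512,240), top (293,169), is the beater. It is 24 mm wide with its top at z≈32, which matches the handle. The left one at top (240,163) is about 45 mm wide with its top at z≈38, so it's the brush. I'll move to a point above and behind the lip.

Emit:
play_rows --pt "21 30 2" --pt "21 30 2" --pt "21 30 2" --pt "21 30 2" --pt "21 30 0" --pt "21 30 0" --pt "21 30 0" --pt "21 30 0" --yaw '[-2.2,-2.2,-2.2,-2.2,-2.2,-2.2,-2.2,-2.4]' --gripper 0

```text
t: 1.62
ee_pos: [308.0, -367.8, 230.9]
orientation: [3.138, -0.138, 0.001]
ft_force: [0.7, -0.1, -0.5]
width: 87.5
grasp_force: 0.0
```

Emit:
play_rows --pt "21 30 0" --pt "21 30 0" --pt "21 30 0" --pt "21 30 0" --pt "21 30 0" --pt "21 30 0" --pt "21 30 0" --pt "21 30 0" --yaw '[0,0,0,0,0,0,0,0]'

```text
t: 2.28
ee_pos: [476.2, -127.5, 231.0]
orientation: [3.139, -0.135, 0.001]
ft_force: [0.2, -1.1, 0.5]
width: 87.7
grasp_force: 0.0
```

Emit:
play_rows --pt "21 30 0" --pt "21 30 0" --pt "21 30 0" --pt "21 30 0" --pt "21 30 0" --pt "21 30 0" --pt "21 26 0" --pt "25 5 0" --yaw '[0,0,0,0,0,0,0,0]'

```text
t: 2.95
ee_pos: [647.7, 86.0, 230.6]
orientation: [-3.138, 0.13, 0.001]
ft_force: [0.5, 0.2, 0.8]
width: 87.9
grasp_force: 0.0
```

Emit:
play_rows --pt "0 17 0" --pt "0 0 -25" --pt "0 0 -25" --pt "0 0 -25" --pt "0 0 -15" --pt "0 0 0" --yaw '[0,0,0,0,0,0]'

```text
t: 3.45
ee_pos: [644.8, 98.5, 136.8]
orientation: [3.138, -0.135, -0.01]
ft_force: [0.3, 0.6, -0.4]
width: 88.0
grasp_force: 0.0
```

Run:
```python
from h import *
im=viewer.get_image("side"); a=im["pixels"][60:330,240:480]; cv2.imwrite("pics/s1.png",cv2.resize(a[...,::-1],None,fx=2.2,fy=2.2))
```

```text
(no output)
```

View pics/s1.png

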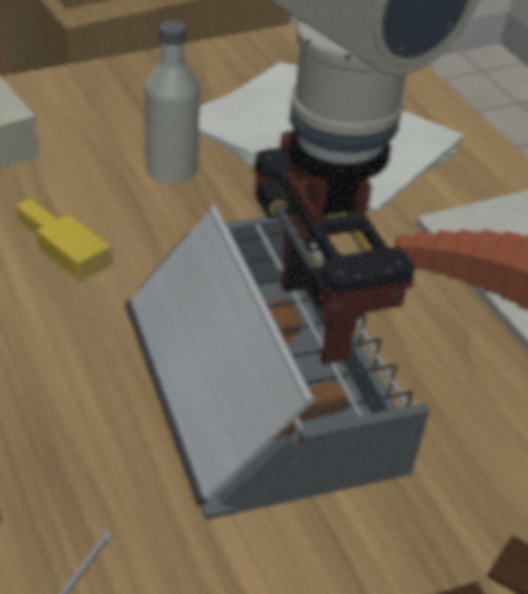

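The side view shows the fingers behind the lip, clear of it, at crop (335,350). I'll go down and pull.

Emit:
play_rows --pt "2 3 -15" --pt "0 0 -15" --pt "0 0 -5" --pt "0 0 0" --yaw '[0,0,0,0]'

```text
t: 3.83
ee_pos: [648.9, 101.8, 104.8]
orientation: [3.138, -0.135, -0.002]
ft_force: [-0.1, -0.1, -0.2]
width: 88.0
grasp_force: 0.0
```

Emit:
play_rows --pt "-15 1.3 0" --pt "-20 1.7 0" --pt "-20 1.7 0" --pt "-20 1.7 0" --pt "-20 1.7 0" --pt "-20 1.7 0" --pt "-20 1.7 0" --pt "-22 1.9 0" --yaw '[0,0,0,0,0,0,0,0]'

```text
t: 4.5
ee_pos: [494.2, 115.6, 107.4]
orientation: [-3.137, 0.136, -0.009]
ft_force: [3.2, -0.2, -0.4]
width: 87.6
grasp_force: 1.2
```

Emit:
play_rows --pt "-8 0.7 -15" --pt "0 0 -15" --pt "0 0 -10" --pt "0 0 0" --yaw '[0,0,0,0]'

```text
t: 4.83
ee_pos: [485.0, 116.0, 65.3]
orientation: [-3.138, 0.135, -0.001]
ft_force: [2.3, 0.3, 0.9]
width: 88.0
grasp_force: 1.0
```

Run:
```python
from h import *
s=viewer.get_image("side"); im=viewer.get_image("top")
a=np.hstack([cv2.resize(s["pixels"][60:330,200:440],(400,450)),cv2.resize(im["pixels"][100:280,175:335],(400,450))]); cv2.imwrite("pics/s2.png",a[...,::-1])
o=np.array([632.6,162.5]);A=np.array([[.9963,-.0854],[.0854,.9963]])
for c in(s,im):
    for n in("beater","brush","locker","flap_hinge"):
        for r in models.landmark_of(c,n)[:4]:
            p=at_z(c,*r["location"],Z[n]);print(n,round(r["conf"],2),np.round(r["location"]),p.round(),(A@(p[:2]-o)).round())
```

```text
beater 0.98 [213. 268.] [314. 173.   8.] [-318.  -17.]
beater 0.92 [351. 254.] [592. 108.   8.] [-35. -58.]
beater 0.9 [272. 176.] [512. 415.   8.] [-142.  241.]
brush 0.82 [340. 220.] [610. 213.   8.] [-26.  49.]
locker 0.85 [358. 235.] [633. 161.   0.] [ 0. -1.]
flap_hinge 0.57 [315. 238.] [538. 177.  10.] [-96.   6.]
brush 0.96 [233. 195.] [615. 233.   8.] [-24.  69.]
locker 0.56 [262. 189.] [632. 172.   0.] [-1.  9.]
```

View pics/s2.png

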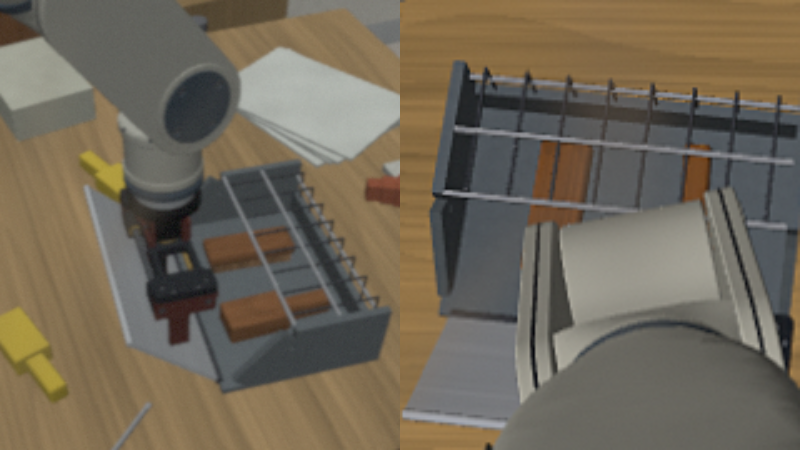

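The flap is held open at about 50° past upright. The beater blade shows at crop (255,320) and the brush at (250,245). I'll fit the blade from side depth.

Run:
```python
from h import *
o=np.array([632.6,162.5]);A=np.array([[.9963,-.0854],[.0854,.9963]])
for cam in("side","top"):
    s=viewer.get_image(cam); C=cloud(s); hsv=cv2.cvtColor(s["pixels"],cv2.COLOR_RGB2HSV)
    l=(C[...,:2]-o)@A.T; z=C[...,2]
    m=(hsv[...,0]<18)&(hsv[...,1]>110)&(abs(l[...,0])<95)&(abs(l[...,1]+60)<45)
    for nm,lo,hi,x0,x1 in(("bladetop",33.5,42,-95,-8),("handletop",28,34.5,2,80)):
        k=m&(z>lo)&(z<hi)&(l[...,0]>x0)&(l[...,0]<x1);q=l[k]
        if len(q)>20:
            print(cam,nm,len(q),np.median(z[k]).round(1),"x",np.percentile(q[:,0],[2,98]).round(),"y",np.percentile(q[:,1],[2,50,98]).round(),cv2.minAreaRect(q.astype(np.float32)))
    print("all orange x",np.percentile(l[m][:,0],[1,99]))
```

```text
side bladetop 507 36.3 x [-70.  -9.] y [-82. -61. -38.] ((-39.176246643066406, -60.15399932861328), (64.08158111572266, 49.626365661621094), 2.4235081672668457)
side handletop 181 32.0 x [13. 60.] y [-67. -58. -46.] ((36.67863845825195, -56.177364349365234), (49.75290298461914, 21.700929641723633), 1.8980218172073364)
all orange x [-71.23659006  58.41435439]
top handletop 158 31.1 x [14. 65.] y [-66. -56. -47.] ((34.32573699951172, -55.514347076416016), (61.96723175048828, 21.52474594116211), 6.250521659851074)
all orange x [10.50555982 70.71247986]
```

Emit:
play_rows --pt "15 -3 -10" --pt "15 -3 -15" --pt "15 -2 -5" --pt "15 -1 -5" --pt "15 -0.5 -5" --pt "12 0 -4" --pt "10 0 -3" --pt "0 0 0" --yaw '[1.2,1.2,0,0,0,0,0,0]'

```text
t: 6.1
ee_pos: [582.6, 106.2, 18.0]
orientation: [3.141, -0.07, 0.0]
ft_force: [1.8, 0.3, -1.0]
width: 87.9
grasp_force: 0.0
```

Run:
```python
from h import *
o=ctrl.get_obs(); print(o["ee_pos"],o["orientation"],o["ft_force"])
s=viewer.get_image("side"); a=s["pixels"][130:310,260:450]; cv2.imwrite("pics/s3.png",cv2.resize(a[...,::-1],None,fx=3,fy=3))
```

```text
[582.55358668 106.23824738  18.04624086] [ 3.14081019e+00 -6.97188849e-02  2.02267947e-04] [ 1.75649907  0.31897951 -0.99550672]
```

View pics/s3.png

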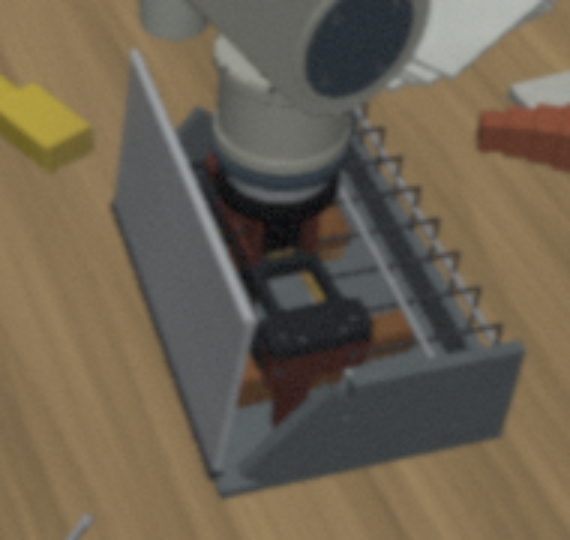

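The flap leans near upright against the gripper body, and the fingers straddle the blade at crop (290,390). I'll lower and close.

Emit:
play_rows --pt "0 0 -3" --pt "0 0 -2" --pt "0 0 0" --yaw '[0,0,0]'

```text
t: 6.4
ee_pos: [580.3, 106.4, 13.4]
orientation: [3.141, -0.069, -0.002]
ft_force: [1.6, -0.4, -0.6]
width: 87.8
grasp_force: 0.0
```

Emit:
play_rows --pt "0 0 0" --pt "0 0 0" --pt "0 0 0" --pt "0 0 0" --pt "0 0 0" --pt "0 0 0" --pt "0 0 0" --pt "0 0 0" --yaw '[0,0,0,0,0,0,0,0]' --gripper 1

```text
t: 7.07
ee_pos: [581.4, 106.4, 13.7]
orientation: [-3.141, 0.069, -0.0]
ft_force: [2.2, -0.7, -1.3]
width: 48.1
grasp_force: 29.8
```

Emit:
play_rows --pt "0 0 6" --pt "0 0 9" --pt "0 0 10" --pt "0 0 9" --pt "-10 0.9 1" --pt "-12 1 2" --pt "-12 1 2" --pt "-12 1 2" --yaw '[0,0,0,0,0,0,0,0]'

```text
t: 7.73
ee_pos: [536.7, 110.5, 55.8]
orientation: [-3.14, 0.069, -0.009]
ft_force: [6.9, -0.7, -2.6]
width: 47.9
grasp_force: 29.9
```

Run:
```python
from h import *
o=ctrl.get_obs(); print(o["ee_pos"],o["ft_force"],o["width"],o["grasp_force"])
s=viewer.get_image("side"); a=s["pixels"][130:330,240:450]; cv2.imwrite("pics/s4.png",cv2.resize(a[...,::-1],None,fx=2.8,fy=2.8))
```

```text
[536.72616674 110.52575376  55.83742259] [ 6.88200355 -0.69607432 -2.60092192] 47.945972473547855 29.905379712581635
```

View pics/s4.png

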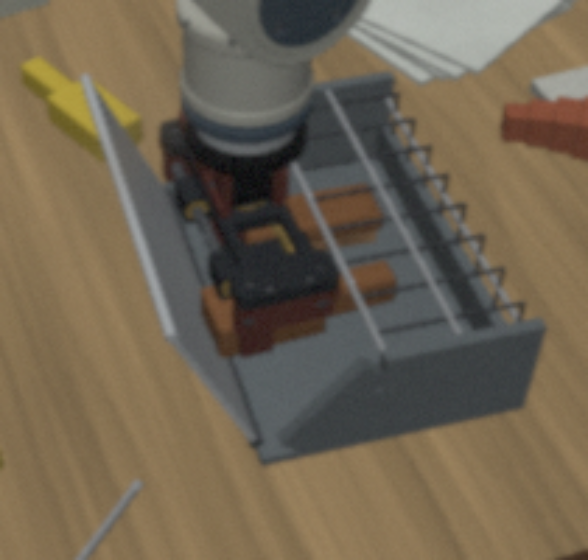

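The beater is lifted about 42 mm and level. Its handle is still under the wire at crop (365,285), and the flap is pushed open by the blade. I'll keep pulling.

Emit:
play_rows --pt "-12 1 1" --pt "-12 1 1" --pt "-12 1 0" --pt "-12 1 0" --pt "-6 0.5 0" --pt "0 0 0" --yaw '[0,0,0,0,0,0]'

```text
t: 8.28
ee_pos: [482.0, 115.2, 57.9]
orientation: [-3.14, 0.069, -0.006]
ft_force: [3.3, 0.8, 7.0]
width: 47.8
grasp_force: 30.0
```

Run:
```python
from h import *
o=ctrl.get_obs(); print(o["ee_pos"],o["ft_force"],o["width"],o["grasp_force"])
s=viewer.get_image("side"); C=cloud(s); hsv=cv2.cvtColor(s["pixels"],cv2.COLOR_RGB2HSV)
oo=np.array([632.6,162.5]);A=np.array([[.9963,-.0854],[.0854,.9963]])
l=(C[...,:2]-oo)@A.T; m=(hsv[...,0]<18)&(hsv[...,1]>110)&(abs(l[...,1]+60)<35)&(l[...,0]>-200)&(l[...,0]<95)&(C[...,2]>45)&(C[...,2]<100)
q=np.c_[l[m],C[...,2][m]]; print(len(q),np.percentile(q,[1,50,99],0).round()); k=q[q[:,0]>np.percentile(q[:,0],90)]; print(np.median(k,0))
a=s["pixels"][130:330,240:450]; cv2.imwrite("pics/s5.png",cv2.resize(a[...,::-1],None,fx=2.8,fy=2.8))
```

```text
[482.01784612 115.22965188  57.90564067] [3.26651242 0.81925326 6.96739384] 47.79958126810033 29.972602128982544
536 [[-170.  -94.   59.]
 [ -78.  -68.   74.]
 [ -36.  -48.   82.]]
[-39.29477237 -65.04768574  75.47705251]
```

View pics/s5.png

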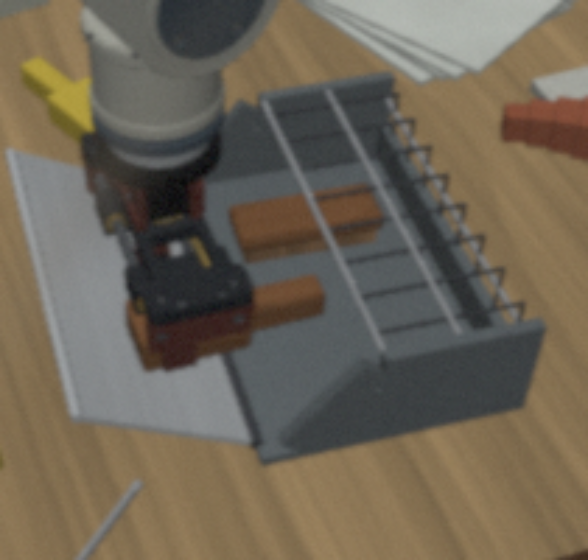

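The handle end at crop (320,295) is now clear of the wire's front edge. I'll lift straight up.

Emit:
play_rows --pt "0 0 10" --pt "0 0 18" --pt "0 0 20" --pt "0 0 22" --pt "0 0 24" --pt "0 0 24" --pt "0 0 24" --pt "0 0 20" --yaw '[0,0,0,0,0,0,0,0]'

```text
t: 9.0
ee_pos: [479.9, 114.6, 220.2]
orientation: [3.141, -0.069, -0.002]
ft_force: [0.8, -0.3, -1.9]
width: 47.7
grasp_force: 30.0
```

Emit:
play_rows --pt "0 -5 10" --pt "0 0 0" --pt "0 0 0" --pt "0 0 0" --yaw '[0,0,0,0]'

```text
t: 9.33
ee_pos: [480.1, 109.4, 227.3]
orientation: [3.14, -0.069, -0.004]
ft_force: [0.4, 0.1, -1.1]
width: 47.6
grasp_force: 30.0
```

Run:
```python
from h import *
o=ctrl.get_obs(); print(o["ee_pos"],o["orientation"],o["ft_force"],o["width"],o["grasp_force"])
s=viewer.get_image("side"); C=cloud(s); hsv=cv2.cvtColor(s["pixels"],cv2.COLOR_RGB2HSV)
m=(hsv[...,0]<18)&(hsv[...,1]>110)&(C[...,2]>150)&(abs(C[...,1]-113)<60)&(abs(C[...,0]-490)<150)
t=o["ee_pos"]; q=C[m]-t; print(len(q),np.percentile(q,[1,50,99],0).round())
h=q[(q[:,0]>30)]; print(len(h),h.mean(0)); 
top=h[h[:,2]>np.percentile(h[:,2],50)]; print(np.polyfit(top[:,0],top[:,2],1))
T=viewer.get_image("top")
for c in (s,T):
  for n in("flap_lip","beater","rest_seat"):
    for r in models.landmark_of(c,n)[:3]: print(n,round(r["conf"],2),np.round(r["location"]),at_z(c,*r["location"],{"beater":t[2]-6}.get(n,Z[n])).round())
a=np.hstack([cv2.resize(s["pixels"][60:330,200:440],(400,450)),cv2.resize(T["pixels"][100:280,175:335],(400,450))]); cv2.imwrite("pics/s6.png",a[...,::-1])
```

```text
[480.11860195 109.38383427 227.34180779] [ 3.1402539  -0.06949428 -0.00417522] [ 0.41516868  0.08566223 -1.07729671] 47.59476541101843 29.96911257505417
1248 [[-29. -35.  -0.]
 [ 33. -16.  18.]
 [109.  25. 164.]]
646 [ 71.71721262 -14.86241493  13.89204487]
[-0.04873378 22.70803849]
flap_lip 0.59 [355. 195.] [618. 163. 121.]
beater 0.96 [210. 266.] [307. -10. 221.]
beater 0.85 [271. 178.] [446. 151. 221.]
beater 0.73 [306. 186.] [496. 110. 221.]
beater 0.61 [146. 241.] [470. 346. 221.]
rest_seat 0.89 [424. 197.] [ 609. -176.   34.]
```

View pics/s6.png

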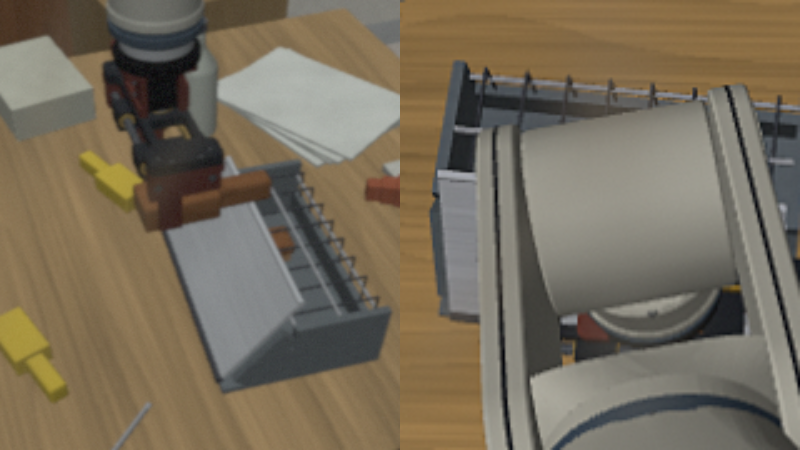

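The flap is shut and the beater is held nearly level, with its origin about 15 mm ahead of the TCP. Next I'll carry it over the rest.

Emit:
play_rows --pt "5 -12 0" --pt "10 -22 0" --pt "12 -28 0" --pt "12 -28 0" --pt "12 -28 0" --pt "12 -28 0" --pt "12 -28 0" --pt "12 -28 0" --yaw '[0,0,0,0,0,0,0,0]'

```text
t: 10.4
ee_pos: [568.7, -93.7, 228.5]
orientation: [-3.141, 0.069, 0.0]
ft_force: [0.7, -0.3, -2.2]
width: 47.7
grasp_force: 30.0
```

Emit:
play_rows --pt "12 -28 0" --pt "12 -26 -10" --pt "9 -20 -20" --pt "5 -12 -25" --pt "0 0 -25" --pt "0 0 -20" --pt "0 0 -10" --pt "0 0 0" --yaw '[0,0,0,0,0,0,0,0]'

```text
t: 11.07
ee_pos: [604.6, -177.8, 115.9]
orientation: [-3.139, 0.069, 0.008]
ft_force: [-0.9, -0.7, -1.6]
width: 47.9
grasp_force: 30.0
```

Run:
```python
from h import *
o=ctrl.get_obs(); t=o["ee_pos"]; print(t,o["orientation"],o["ft_force"],o["width"],o["grasp_force"])
for c in("side","top"):
  s=viewer.get_image(c); C=cloud(s); hsv=cv2.cvtColor(s["pixels"],cv2.COLOR_RGB2HSV)
  if c=="side":
    m=(hsv[...,0]<18)&(hsv[...,1]>140)&(C[...,2]>t[2]-12)&(C[...,2]<t[2]+30)&(abs(C[...,1]-t[1])<40)&(abs(C[...,0]-t[0]-30)<110)
    q=C[m]-t; print(len(q),np.percentile(q,[1,50,99],0).round())
  for n in("rest_seat","rest","beater"):
    for r in models.landmark_of(s,n)[:4]: print(c,n,round(r["conf"],2),np.round(r["location"]),at_z(s,*r["location"],{"beater":t[2]-6}.get(n,Z[n])).round())
  if c=="side": cv2.imwrite("pics/s7.png",cv2.resize(s["pixels"][220:440,310:560][...,::-1],None,fx=2.6,fy=2.6))
```

```text
[ 604.60780535 -177.75747722  115.90968835] [-3.13942956  0.06915616  0.0075696 ] [-0.87701803 -0.68432432 -1.64994958] 47.86103939509165 29.969120621681213
35 [[-25. -33.  -2.]
 [-23.  -4.  14.]
 [103.  15.  25.]]
side rest_seat 0.79 [431. 361.] [ 613. -177.   34.]
side rest 0.91 [427. 371.] [ 612. -178.    0.]
side beater 0.8 [272. 175.] [482. 294. 110.]
side beater 0.63 [442. 338.] [ 614. -180.  110.]
side beater 0.6 [209. 269.] [304.  84. 110.]
top rest_seat 0.67 [424. 195.] [ 613. -174.   34.]
top rest_seat 0.45 [261. 178.] [644. 172.  34.]
top rest 0.79 [422. 200.] [ 611. -177.    0.]
top beater 0.95 [144. 241.] [491. 388. 110.]
top beater 0.66 [256. 336.] [314. 163. 110.]
top beater 0.52 [435. 181.] [ 621. -182.  110.]
```

View pics/s7.png

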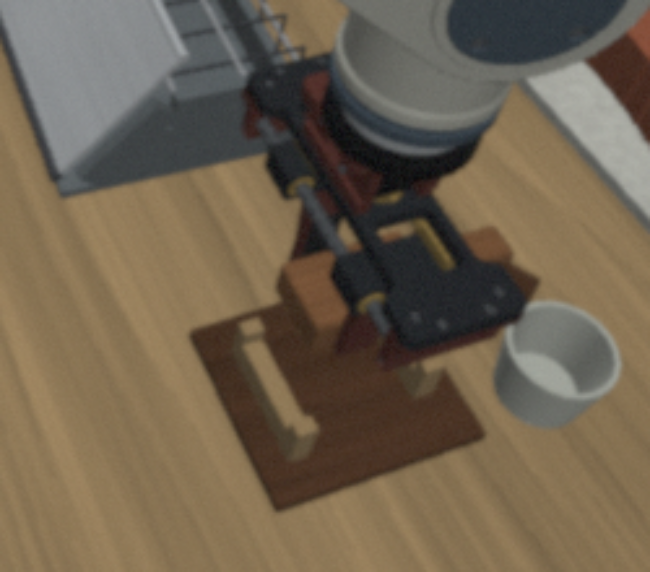

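The blade is above the wide saddle and the handle heads toward the narrow one. The networks put the origin at about (614–621,-181) against the seat at (613,-178). I'll lower it.

Emit:
play_rows --pt "0 -0.5 -15" --pt "0 0 -20" --pt "0 0 -15" --pt "0 0 -10" --pt "0 0 -6" --pt "0 0 0" --yaw '[0,0,0,0,0,0]'

```text
t: 11.97
ee_pos: [605.8, -178.6, 51.8]
orientation: [-3.14, 0.069, 0.002]
ft_force: [-0.1, 1.7, -1.7]
width: 48.0
grasp_force: 30.0
```

Emit:
play_rows --pt "0 0 -2" --pt "0 0 -2" --pt "0 0 -1" --pt "0 0 -1" --pt "0 0 0" --yaw '[0,0,0,0,0]'

```text
t: 12.38
ee_pos: [606.5, -178.8, 46.9]
orientation: [3.141, -0.069, 0.001]
ft_force: [1.0, -0.2, -2.2]
width: 47.9
grasp_force: 30.0
```

Emit:
play_rows --pt "-1.5 0 -2" --pt "0 0 -1" --pt "0 0 -1" --pt "0 0 0" --yaw '[0,0,0,0]'

```text
t: 12.72
ee_pos: [604.6, -178.7, 42.5]
orientation: [-3.141, 0.069, 0.001]
ft_force: [-0.5, 0.8, -2.2]
width: 47.5
grasp_force: 30.0
```

Emit:
play_rows --pt "0 0 -1" --pt "0 0 -1" --pt "0 0 0" --pt "0 0 0" --yaw '[0,0,0,0]'

```text
t: 13.05
ee_pos: [604.8, -178.7, 40.6]
orientation: [-3.141, 0.069, 0.0]
ft_force: [-1.0, -0.5, -2.8]
width: 48.0
grasp_force: 30.0
```

Run:
```python
from h import *
o=ctrl.get_obs(); print(o["ee_pos"],o["ft_force"])
s=viewer.get_image("side"); cv2.imwrite("pics/s8.png",cv2.resize(s["pixels"][270:430,370:550][...,::-1],None,fx=3.5,fy=3.5,interpolation=cv2.INTER_CUBIC))
```

```text
[ 604.79006374 -178.72530427   40.57016218] [-1.02688414 -0.5497458  -2.75873484]
```

View pics/s8.png

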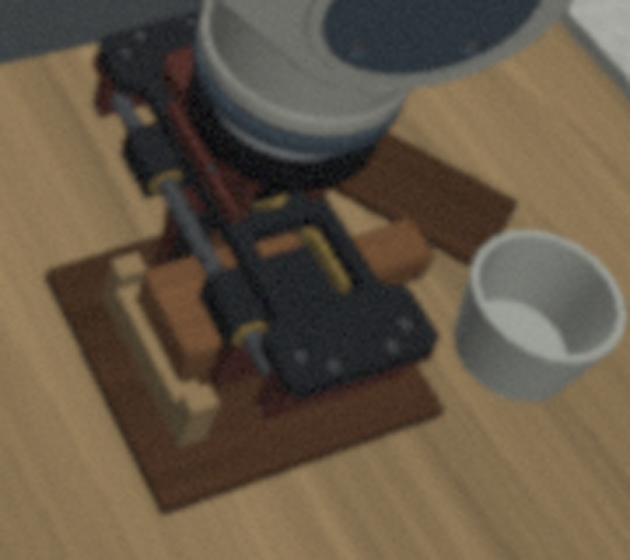

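The blade end is inside the wide saddle, between the upstands at crop (130,265) and (200,405). I'll shift back a touch and lower to contact.

Emit:
play_rows --pt "-2.5 0 0" --pt "0 0 -1" --pt "0 0 0" --pt "0 0 -0.6" --pt "0 0 0" --yaw '[0,0,0,0,0]'

```text
t: 13.52
ee_pos: [602.2, -178.8, 39.7]
orientation: [-3.141, 0.069, 0.0]
ft_force: [-1.8, 0.4, 4.7]
width: 48.0
grasp_force: 30.0
```

It's in contact, so I'll open.

Emit:
play_rows --pt "0 0 0" --pt "0 0 0" --pt "0 0 0" --pt "0 0 0" --pt "0 0 0" --pt "0 0 0" --yaw '[0,0,0,0,0,0]' --gripper 0.2

```text
t: 14.02
ee_pos: [602.3, -178.8, 39.0]
orientation: [-3.141, 0.069, 0.0]
ft_force: [0.6, -0.2, 0.1]
width: 70.2
grasp_force: 0.0
```

Emit:
play_rows --pt "0 0 6" --pt "0 0 12" --pt "0 0 20" --pt "0 0 30" --pt "0 0 30" --pt "0 0 30" --pt "-20 0 20" --pt "-20 0 0" --yaw '[0,0,0,0,0,0,0,0]'

```text
t: 14.68
ee_pos: [565.4, -179.7, 193.1]
orientation: [3.138, -0.068, 0.015]
ft_force: [0.7, -0.1, 0.0]
width: 70.5
grasp_force: 0.0
```

Emit:
play_rows --pt "-30 0 0" --pt "-30 0 0" --pt "-30 0 0" --pt "-30 0 0" --pt "-20 0 0" --pt "0 0 0" --yaw '[0,0,0,0,0,0]'

```text
t: 15.18
ee_pos: [418.5, -178.1, 187.7]
orientation: [-3.14, 0.071, 0.003]
ft_force: [0.4, -0.2, 0.3]
width: 70.3
grasp_force: 0.0
```

Run:
```python
from h import *
o=ctrl.get_obs(); print(o["t"],o["ee_pos"],o["ft_force"],o["width"])
s=viewer.get_image("side");t=viewer.get_image("top")
for nm,c in(("side",s),("top",t)):
  C=cloud(c); hsv=cv2.cvtColor(c["pixels"],cv2.COLOR_RGB2HSV)
  b=(abs(C[...,1]+180)<40)&(C[...,0]>540)&(C[...,0]<730)
  for k,lo,hi,x0,x1 in(("blade",58,68,560,650),("handle",54,62,665,730)):
    q=C[b&(C[...,2]>lo)&(C[...,2]<hi)&(C[...,0]>x0)&(C[...,0]<x1)]
    if len(q)>10: print(nm,k,len(q),np.median(q,0).round(1),cv2.minAreaRect(q[:,:2].astype(np.float32)))
  for n in("rest_seat","beater","flap_lip"):
    for r in models.landmark_of(c,n)[:4]: print(nm,n,round(r["conf"],2),at_z(c,*r["location"],34 if n=="beater" else Z[n]).round())
a=np.hstack([cv2.resize(s["pixels"][130:430,280:560],(400,430)),cv2.resize(t["pixels"][110:260,360:500],(400,430))]); cv2.imwrite("pics/s9.png",a[...,::-1])
```

```text
15.1833 [ 418.48398382 -178.05470251  187.6963963 ] [ 0.35681361 -0.20721667  0.29983949] 70.29131561121913
side blade 1211 [ 612.5 -181.6   62.5] ((613.7847290039062, -179.77804565429688), (48.460060119628906, 73.30718994140625), 88.12734985351562)
side handle 397 [ 690.9 -184.6   58.3] ((699.7598266601562, -187.23300170898438), (38.65702438354492, 75.44854736328125), 66.32820892333984)
side rest_seat 0.71 [ 611. -181.   34.]
side beater 0.94 [311. 144.  34.]
side beater 0.73 [ 614. -181.   34.]
top blade 771 [ 612.2 -179.2   61.4] ((612.8203125, -179.18511962890625), (48.398311614990234, 74.8340072631836), 88.23979949951172)
top handle 246 [ 690.6 -182.9   57.6] ((700.0509643554688, -186.94558715820312), (37.847415924072266, 73.43388366699219), 64.67334747314453)
top rest_seat 0.86 [ 613. -179.   34.]
top beater 0.81 [ 616. -182.   34.]
top beater 0.69 [317. 179.  34.]
top beater 0.59 [506. 413.  34.]
top flap_lip 0.89 [631. 166. 121.]
```

View pics/s9.png

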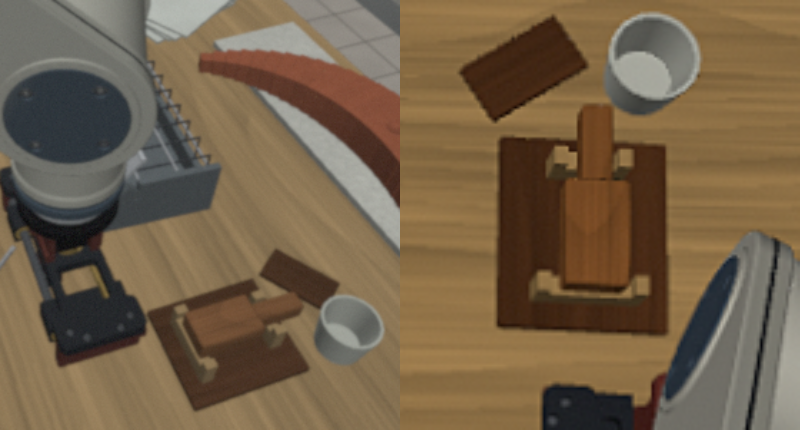

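The beater lies level in both saddles, about 4 mm along from the seat and well centred across. The hand is clear and the flap is shut.

```bash
python3 -c "
from workcell import ticket
print(ticket.close_job())"
```

```text
the job is handed in; nothing more can be done
None
```

The job is handed in (no verdict came back): the beater is out of the locker and lies level on the rest, roughly 4 mm along from the seat point and centred across, with the flap shut and the brush left in the locker.

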